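# Record which collar goes on the gauge stand

### The arm

A 6-joint arm with a two-finger parallel gripper is mounted at the origin on the work surface. World frame = base frame: x ahead of the robot, y to its left, z up, the work surface at z = 0. Lengths are in m, angles in rad, forces in N, time in s.
With the tool pointing down it reaches from about 0.325 to 0.775 m from the base axis. Payload 5.5 kg.
Tool frame: the origin (TCP) lies where the fingers leave the gripper's body, on its centre line; the fingertips stand 80 mm ahead of it and the grasp point (between the pads) lies 61 mm ahead of it; z points along the fingers, y is the line along which they close (so a half turn about z gives the same grasp; the last joint's range is limited). The gripper opens to 88 mm and grips with 3 to 60 N. Pads are 20 mm wide; open, the fingers measure 115 mm over their backs; the gripper's body (75 mm by 178 mm) begins 61 mm behind the grasp point.
Start: joints at [-1.382, 0.091, 1.231, -0, 1.82, -0.057], TCP at [0.146, -0.582, 0.303] pointing down, gripper open.
Joint ranges: [-2.87, 2.87], [-0.86, 2.18], [0.17, 2.46], [-1.51, 4.65], [0.06, 2.69], [-2.65, 2.65]. Speed limits (rad/s): [2.57, 2.57, 3.01, 3.14, 3.14, 3.14].

### API

Orientations are given as a rotation vector (axis times angle).
In Python, from bench import r gives the robot as it stands.
- The arm moves only by the shell command python3 -m crank 'ROWS' [FORCE]. ROWS is JSON, a list of rows, each an object with "rotation": the turn, a rotation vector about the world's x, y, z each as a share of 180 degrees, from -1 to 1, a list of three; "xyz": the shift along the world's x, y, z each as a share of 0.02 m, from -1 to 1, a list of three; "grip": the closure, from -1 (fully open) to 1 (shut), so that 0 is half open. In form: [{"rotation": [wx, wy, wz], "xyz": [x, y, z], "grip": grip}, ...]. A call has 1 to 20 rows; each row shifts and turns the commanded pose from where the row before left it; what a row does not reach is not made up. A row lasts 1/10 s, in which the tool goes at most 50 mm and 8.59 degrees, less where a joint would pass 70% of its speed; a pose out of reach is approached as far as the arm can. A call with a number of a shift or a turn outside -1 to 1 is refused whole. A call with a gripper value outside its range is refused whole. The fingers move at their own pace and stop on an object; FORCE is the grip in N (left out, the last holds). Time passes only in rows, so rows that do not move let the fingers close. It gives the time, the measured TCP pose, the force, the opening and the grip force at its end, in the units of the state.
- r.state(): the state, without advancing time (a new reading comes with each control period).
- r.read_camera(name): name is "scene" or "top" or "wrist"; returns a dict with "img" (384x512x3 uint8, red, green, blue), "intrinsics" (3x3 intrinsics, pixels), "R" (3x3) and "t" (3): a world point X has camera coordinates R X + t. Camera axes: x right, y down, z forward; pixel columns grow to the right and rows downward; lengths in m; the calibration is good to about 2 mm. The wrist camera is an equidistant fisheye: a pixel r from the principal point sees the ray r / f radians off the axis. A picture is of the moment at which its call begins. There is no depth.
- r.close_job(): hands the job in; it is judged then, once.
Trained networks look in the newest picture that a camera, given by its name, has taken for a name from the list of things; names that differ only in an ending like _2 or _b are one class to them, and where a whole thing is asked for, a point or a joint stands for the part that bears it (a point fixed in the world has none). Each returns a list of dicts, best first, with "confidence" (0 to 1); they miss things now and then, are a little off and sometimes report something else, mostly with a low value. They report only what shows in the picture. A call takes as long as a camera call. They do not tell look-alikes from the thing itself.
- r.recognise(camera, name): "position" ([x, y, z] in m, in world coordinates, good to about 4 mm: the middle of the surface that is visible of it).
- r.tip_of(camera, name): "position" ([x, y, z] in m, in world coordinates, good to about 4 mm: a listed point, or the origin of a listed thing).
The state is a dict: "t": time; "joints": joint angles; "dq": joint speeds; "tau": joint torques, N m; "position": TCP position; "ee_rot": TCP orientation; "wrist_force": force on the tool from outside, world axes, zero at the start; "wrist_torque": the same for the moment, N m; "grip_width": opening from 0.0 (shut) to 1.0 (fully open); "grasp_force": force on a finger pad.
Only numpy, scipy, OpenCV 4.12 (cv2) and the standard library are available. Lean on these libraries where they do the work, as an engineer would, in place of code of your own. Each camera call takes 0.05 s, during which the arm holds its last target. There are 200 camera calls.

### The job

Record a show-how clip for the next shift: push the green recorder button fully down and let it come up, then point at the brass collar, holding the fingertips just above its middle (1 to 3 cm) for at least two seconds, then point in the same way at the steel anvil of the gauge stand, where that collar will be measured. Do not touch or move the collars, their board, the stand or the loose dial gauge, and never bring the fingertips low over the other two collars: pass at least 10 cm above the bench there. Finish with the hand raised about 15 cm above the anvil or higher.

Things in the scene. Friction and masses are not known exactly. Their poses are not given: they have to be found in the camera images.
- record (a joint): Travel of the round green push button (32 mm across) on the recorder, in m: 0 up, 0.006 fully down. Spring return, about 5 N fully down; pressed straight down.
- record_top (a point): Centre of the green button's top face while up; moves down with the button. Button axis vertical.
- recorder: Recorder: fixed grey box, 100 mm (x) by 130 mm (y) by 45 mm high, black and blue screen on top and a lens on the +x side; origin at the centre of its underside. The green button is in a black housing on its top, 30 mm from the centre towards the box's own -y. It stands on the left or right side of the bench.
- board: Fixed flat green-painted board, 100 mm (x) by 280 mm (y) by 15 mm thick, carrying the three collars in a row along its y; origin at the centre of its underside.
- brass_collar: The yellow brass collar, loose: upright ring, 50 mm outside diameter, 18 mm bore, 30 mm high, 0.3 kg; origin at the centre of its underside, z up. Its place in the row varies.
- brass_collar_top (a point): Centre of the brass collar's upper rim plane (30 mm above its origin; over the open bore).
- steel_collar: Bright grey steel collar of the same size, loose, a bystander on the board; origin at the centre of its underside.
- steel_collar_top (a point): Centre of the steel collar's upper rim plane.
- black_collar: Black collar of the same size, loose, a bystander on the board; origin at the centre of its underside.
- black_collar_top (a point): Centre of the black collar's upper rim plane.
- stand: Fixed gauge stand, opposite side to the recorder; origin on the bench under the anvil axis. Black slab 30 mm thick, y -55 to 55, x -40 to 210 mm. Bright steel disc anvil 50 mm across, top at 45 mm, open above. Column 195 mm tall at x 165 mm; its dial gauge, 100 mm to the column's +y side, reaches 195 mm high.
- anvil_top (a point): Centre of the anvil's flat top face, z up.
- loose_gauge: Bystander: dial gauge (58 mm dial) on a brass foot 56 mm across, 137 mm tall in all, standing loose beyond the board; origin at the centre of its underside.
Not all that is in view belongs to the job. Of the things shaped like the recorder, the grey one is meant.

How it is judged:
On the way, in this order (a step that is already met when the one before it is completed fails the run):
1. the green button is pushed down (value of joint record above 0.0045 m), for 0.05 s.
2. with the button up again, the fingertips stay just above the brass collar for two seconds (horizontal distance between the grasp point and brass_collar_top below 0.022 m and z of the grasp point in the frame of brass_collar_top between 0.015 and 0.065 m and value of joint record below 0.0015 m), for 1.8 s.
3. the fingertips then stay just above the anvil for two seconds (horizontal distance between the grasp point and anvil_top below 0.022 m and z of the grasp point in the frame of anvil_top between 0.015 and 0.065 m and value of joint record below 0.0015 m), for 1.8 s.
At the end, for the whole second after the job is handed in: The button is up (within 1.5 mm), collars and loose gauge are within 5 mm of where they stood, and the hand is raised more than 12 cm above the anvil (value of joint record below 0.0015 m and distance of each of brass_collar, steel_collar, black_collar, loose_gauge from where it was at the start of the episode below 0.005 m and z of the grasp point in the frame of anvil_top above 0.12 m); the robot touches nothing.
It fails at once if the robot touches a collar, the board, the gauge stand or the loose gauge (contact force between any of the fingers, the arm and brass_collar above 0.2 N or contact force between any of the fingers, the arm and steel_collar above 0.2 N or contact force between any of the fingers, the arm and black_collar above 0.2 N or contact force between any of the fingers, the arm and loose_gauge above 0.2 N or contact force between any of the fingers, the arm and board above 0.2 N or contact force between any of the fingers, the arm and stand above 0.2 N).
It fails at once if a collar or the loose gauge is shifted or lifted more than 5 mm (distance of any of brass_collar, steel_collar, black_collar, loose_gauge from where it was at the start of the episode above 0.005 m).
It fails at once if the fingertips come low over the steel or the black collar ((horizontal distance between the grasp point and steel_collar_top below 0.022 m and z of the grasp point in the frame of steel_collar_top between -0.03 and 0.06 m) or (horizontal distance between the grasp point and black_collar_top below 0.022 m and z of the grasp point in the frame of black_collar_top between -0.03 and 0.06 m)).
It also fails if it takes over 64 s, if anything falls off the work surface, if the arm or the gripper's body presses on something with over 40 N, if the wrist force passes 120 N, or if a joint passes its speed limit or range.

## Working session

There is one attempt and no reset: what is moved stays moved. The work goes in short steps, Python scripts to look and compute and a shell command to move; the robot and the scene stay as the last step left them, time stands still between calls to the robot, and variables do not carry over. Pictures are saved under pics/ and viewed, at most 10 in all, crops included, and the job is handed in when it is done.

```bash
mkdir -p pics
python3 - <<'E'
from bench import r
import cv2
s=r.state();print(s['t'],s['position'],s['ee_rot'],s['grip_width'])
for c in ['top','scene']:
    i=r.read_camera(c);cv2.imwrite(f'pics/{c}0.png',i['img'][:,:,::-1])
    for n in ['record_top','brass_collar_top','steel_collar_top','black_collar_top','anvil_top','recorder','loose_gauge','board','stand']:
        print(c,n,[([round(v,3) for v in d['position']],round(d['confidence'],2)) for d in r.tip_of(c,n)])
E
```

```text
0.0 [ 0.14598132 -0.5818188   0.30153073] [-3.11601034e+00 -3.84893139e-01  1.57162845e-04] 1.0005087358337468
top record_top [([0.596, 0.25, 0.069], 0.69), ([0.442, 0.508, 0.068], 0.68), ([0.24, 0.279, 0.068], 0.56), ([0.422, 0.31, 0.066], 0.45)]
top brass_collar_top [([0.469, 0.072, 0.045], 0.53)]
top steel_collar_top [([0.485, -0.016, 0.046], 0.78)]
top black_collar_top [([0.482, -0.109, 0.042], 0.47)]
top anvil_top [([0.457, -0.319, 0.044], 0.7)]
top recorder [([0.241, 0.308, -0.001], 0.86), ([0.606, 0.28, 0.001], 0.83), ([0.446, 0.539, 0.0], 0.62)]
top loose_gauge [([0.715, 0.061, 0.001], 0.9), ([0.468, 0.077, 0.019], 0.26)]
top board [([0.472, -0.015, -0.003], 0.58)]
top stand [([0.454, -0.317, 0.001], 0.62)]
scene record_top [([0.419, 0.311, 0.071], 0.61), ([0.24, 0.279, 0.069], 0.58), ([0.596, 0.251, 0.07], 0.52), ([0.443, 0.51, 0.068], 0.46)]
scene brass_collar_top [([0.466, 0.075, 0.044], 0.48)]
scene steel_collar_top [([0.482, -0.014, 0.043], 0.55)]
scene black_collar_top [([0.483, -0.102, 0.044], 0.83)]
scene anvil_top [([0.422, 0.309, 0.07], 0.59), ([0.453, -0.321, 0.046], 0.58)]
scene recorder [([0.423, 0.341, 0.002], 0.89), ([0.608, 0.274, 0.001], 0.77), ([0.238, 0.309, 0.003], 0.63)]
scene loose_gauge [([0.715, 0.061, 0.003], 0.86)]
scene board [([0.472, -0.021, 0.005], 0.8)]
scene stand [([0.461, -0.318, 0.002], 0.76), ([0.459, -0.318, 0.044], 0.62)]
```

View pics/top0.png

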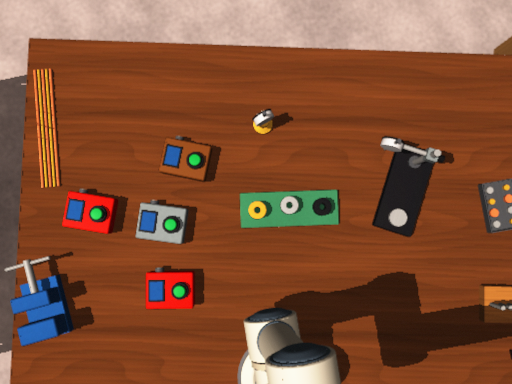

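View pics/scene0.png

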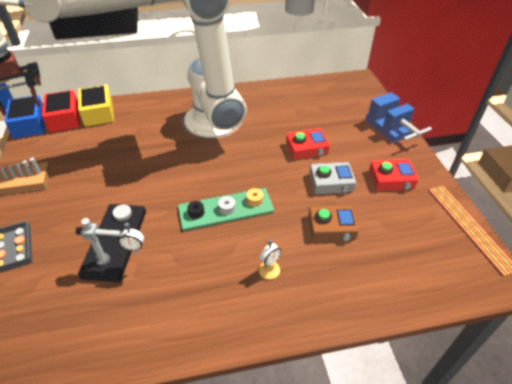

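The top picture shows four recorder shapes: grey (162,222), red (90,212), red (170,290) and brown (186,160). The grey one, with its button at (171,224), fits the description. The brass collar is at (258,210), steel at (290,205), black at (323,207) and the anvil at (398,217). I'll confirm by projecting the measured points into a crop.

Run:
```python
from bench import r
import cv2,numpy as np
i=r.read_camera('top');K,R,t=map(np.array,(i['intrinsics'],i['R'],i['t']))
# refined: colour-blob centroids -> rays at known heights
im=i['img'];hsv=cv2.cvtColor(im,cv2.COLOR_RGB2HSV)
def ray(u,v,z):
    d=R.T@np.linalg.inv(K)@[u,v,1];c=-R.T@t;return c+d*(z-c[2])/d[2]
P={'green':(0.421,0.31,.069),'brass':(.468,.073,.045),'steel':(.483,-.015,.045),'black':(.483,-.106,.045),'anvil':(.456,-.319,.045)}
big=cv2.resize(im,None,fx=4,fy=4,interpolation=cv2.INTER_CUBIC)
for n,p in P.items():
    c=K@(R@np.array(p)+t);u,v=c[:2]/c[2];print(n,u,v)
    m={'green':cv2.inRange(hsv,(45,120,90),(80,255,255)),'brass':cv2.inRange(hsv,(20,120,120),(35,255,255)),'black':cv2.inRange(hsv,(0,0,0),(180,255,45))}.get(n,cv2.inRange(hsv,(0,0,130),(180,60,255)))
    w=np.zeros_like(m);cv2.circle(w,(round(u),round(v)),13,255,-1);m&=w
    k=cv2.findContours(m,0,2)[0];k=max(k,key=cv2.contourArea);(x,y),rad=cv2.minEnclosingCircle(k);print('  blob',x,y,rad,ray(x,y,p[2]).round(4))
    cv2.drawMarker(big,(int(4*u+2),int(4*v+2)),(255,0,255),0,14,1)
cv2.imwrite('pics/c.png',np.vstack([big[700:1000,480:1280],big[700:1000,1060:1860]])[:,:,::-1])
```

```text
green 169.50613354339595 224.16625757287372
  blob 169.82876586914062 224.19862365722656 5.918514728546143 [0.4209 0.3091 0.069 ]
brass 257.311229209212 209.54471111056515
  blob 256.9705810546875 209.5 9.153264045715332 [0.4681 0.0739 0.045 ]
steel 289.0722486180019 205.01586423281054
  blob 288.86956787109375 204.56521606445312 9.033225059509277 [ 0.4842 -0.0144  0.045 ]
black 321.6723517733091 205.90839329116514
  blob 322.0 206.5 9.12424373626709 [ 0.4814 -0.1069  0.045 ]
anvil 397.50483359802104 217.64425731216414
  blob 397.74285888671875 217.1857147216797 8.903584480285645 [ 0.4573 -0.3197  0.045 ]
```

View pics/c.png

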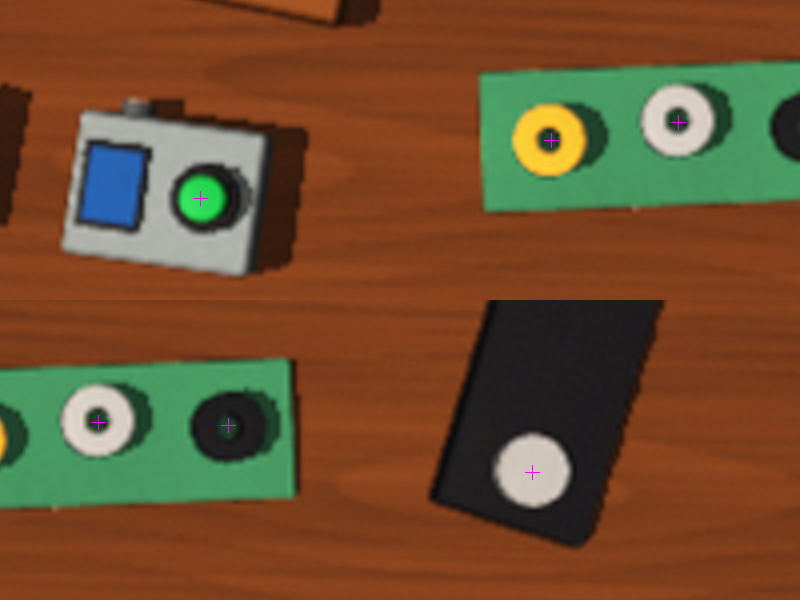

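The markers sit on the grey recorder's green button (crop 200,198), the brass collar (550,140) and the anvil (532,472). I'll close the fingers and go high around to the button.

```bash
python3 -m crank '[{"rotation":[0,0,0],"xyz":[1,1,0],"grip":1},{"rotation":[0,0,0],"xyz":[1,1,0],"grip":1},{"rotation":[0,0,0],"xyz":[1,1,0],"grip":1},{"rotation":[0,0,0],"xyz":[1,1,0],"grip":1},{"rotation":[0,0,0],"xyz":[1,1,0],"grip":1},{"rotation":[0,0,0],"xyz":[1,1,0],"grip":1},{"rotation":[0,0,0],"xyz":[1,1,0],"grip":1},{"rotation":[0,0,0],"xyz":[1,1,0],"grip":1},{"rotation":[0,0,0],"xyz":[1,1,0],"grip":1},{"rotation":[0,0,0],"xyz":[1,1,0],"grip":1},{"rotation":[0,0,0],"xyz":[1,1,0],"grip":1},{"rotation":[0,0,0],"xyz":[1,1,0],"grip":1},{"rotation":[0,0,0],"xyz":[1,1,0],"grip":1},{"rotation":[0,0,0],"xyz":[1,1,0],"grip":1},{"rotation":[0,0,0],"xyz":[0,1,0],"grip":1},{"rotation":[0,0,0],"xyz":[0,1,0],"grip":1},{"rotation":[0,0,0],"xyz":[0,1,0],"grip":1},{"rotation":[0,0,0],"xyz":[0,1,0],"grip":1}]' 20
python3 -c "
from bench import r;s=r.state();print(s['joints'],s['position'],s['ee_rot'])"
```

```text
t: 2.85
position: [0.426, -0.2211, 0.3027]
ee_rot: [3.118, 0.385, 0.0]
wrist_force: [0.5, 0.4, -0.2]
grip_width: 0.006
grasp_force: 0.0
[-5.49714258e-01 -2.32199117e-01  1.53886038e+00  4.28255758e-05
  1.83470531e+00  7.75169947e-01] [ 0.42598433 -0.22111814  0.30272712] [3.11776507e+00 3.85309399e-01 3.18219563e-04]
```

```bash
python3 -m crank '[{"rotation":[0,0,0],"xyz":[0,1,0],"grip":1},{"rotation":[0,0,0],"xyz":[0,1,0],"grip":1},{"rotation":[0,0,0],"xyz":[0,1,0],"grip":1},{"rotation":[0,0,0],"xyz":[0,1,0],"grip":1},{"rotation":[0,0,0],"xyz":[0,1,0],"grip":1},{"rotation":[0,0,0],"xyz":[0,1,0],"grip":1},{"rotation":[0,0,0],"xyz":[0,1,0],"grip":1},{"rotation":[0,0,0],"xyz":[0,1,0],"grip":1},{"rotation":[0,0,0],"xyz":[0,1,0],"grip":1},{"rotation":[0,0,0],"xyz":[0,1,0],"grip":1},{"rotation":[0,0,0],"xyz":[0,1,0],"grip":1},{"rotation":[0,0,0],"xyz":[0,1,0],"grip":1},{"rotation":[0,0,0],"xyz":[0,1,0],"grip":1},{"rotation":[0,0,0],"xyz":[0,1,0],"grip":1},{"rotation":[0,0,0],"xyz":[0,1,0],"grip":1},{"rotation":[0,0,0],"xyz":[0,1,0],"grip":1},{"rotation":[0,0,0],"xyz":[0,1,0],"grip":1},{"rotation":[0,0,0],"xyz":[0,1,0],"grip":1},{"rotation":[0,0,0],"xyz":[0,1,0],"grip":1},{"rotation":[0,0,0],"xyz":[0,1,0],"grip":1}]'
python3 -m crank '[{"rotation":[0,0,0],"xyz":[0,1,-1],"grip":1},{"rotation":[0,0,0],"xyz":[0,1,-1],"grip":1},{"rotation":[0,0,0],"xyz":[0,1,-1],"grip":1},{"rotation":[0,0,0],"xyz":[0,1,-1],"grip":1},{"rotation":[0,0,0],"xyz":[0,1,-1],"grip":1},{"rotation":[0,0,0],"xyz":[-0.25,1,-0.5],"grip":1},{"rotation":[0,0,0],"xyz":[0,0,0],"grip":1},{"rotation":[0,0,0],"xyz":[0,0,0],"grip":1}]'
python3 - <<'E'
from bench import r
import cv2
i=r.read_camera('wrist');cv2.imwrite('pics/w1.png',i['img'][:,:,::-1])
print(r.state()['joints'].round(2) if hasattr(r.state()['joints'],'round') else r.state()['joints'])
for n in ['record_top','brass_collar_top']:
    print(n,[([round(v,3) for v in d['position']],round(d['confidence'],2)) for d in r.tip_of('wrist',n)])
E
```

```text
t: 4.85
position: [0.4259, 0.1789, 0.3028]
ee_rot: [-3.118, -0.385, -0.001]
wrist_force: [0.2, -0.1, 0.1]
grip_width: 0.006
grasp_force: 0.0
t: 5.65
position: [0.4209, 0.298, 0.1927]
ee_rot: [3.117, 0.387, -0.0]
wrist_force: [0.5, -1.3, 0.2]
grip_width: 0.005
grasp_force: 0.0
[ 0.55 -0.13  1.64 -0.    1.63  1.87]
record_top [([0.441, 0.508, 0.07], 0.85), ([0.423, 0.309, 0.068], 0.67)]
brass_collar_top [([0.469, 0.074, 0.044], 0.94)]
```

View pics/w1.png

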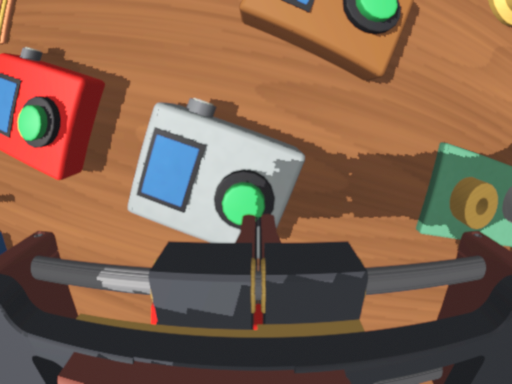

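The wrist view shows the grey recorder's button at (243,200), just ahead of the fingertips. The brass collar is at (475,203).

```bash
python3 -m crank '[{"rotation":[0,0,0],"xyz":[0.05,0.55,-0.5],"grip":1},{"rotation":[0,0,0],"xyz":[0,0,-0.8],"grip":1},{"rotation":[0,0,0],"xyz":[0,0,-0.6],"grip":1},{"rotation":[0,0,0],"xyz":[0,0,0],"grip":1},{"rotation":[0,0,0],"xyz":[0,0,0],"grip":1}]'
python3 -m crank '[{"rotation":[0,0,0],"xyz":[0,0,-0.2],"grip":1},{"rotation":[0,0,0],"xyz":[0,0,-0.2],"grip":1},{"rotation":[0,0,0],"xyz":[0,0,0],"grip":1},{"rotation":[0,0,0],"xyz":[0,0,0],"grip":1}]'
python3 -m crank '[{"rotation":[0,0,0],"xyz":[0,0,-0.15],"grip":1},{"rotation":[0,0,0],"xyz":[0,0,0],"grip":1},{"rotation":[0,0,0],"xyz":[0,0,0],"grip":1}]'
```

```text
t: 6.3
position: [0.4217, 0.3087, 0.1537]
ee_rot: [3.117, 0.385, -0.002]
wrist_force: [-0.2, 0.2, -0.1]
grip_width: 0.005
grasp_force: 0.0
t: 6.7
position: [0.4222, 0.3091, 0.1471]
ee_rot: [-3.118, -0.385, -0.001]
wrist_force: [0.2, -0.1, 1.8]
grip_width: 0.008
grasp_force: 0.7
t: 7.0
position: [0.4222, 0.3091, 0.1441]
ee_rot: [-3.118, -0.385, -0.001]
wrist_force: [-0.3, 0.1, 3.8]
grip_width: 0.007
grasp_force: 1.6
```

```bash
python3 -m crank '[{"rotation":[0,0,0],"xyz":[0,0,-0.1],"grip":1},{"rotation":[0,0,0],"xyz":[0,0,0],"grip":1},{"rotation":[0,0,0],"xyz":[0,0,0],"grip":1}]'
python3 -m crank '[{"rotation":[0,0,0],"xyz":[0,0,-0.1],"grip":1},{"rotation":[0,0,0],"xyz":[0,0,0],"grip":1},{"rotation":[0,0,0],"xyz":[0,0,0],"grip":1},{"rotation":[0,0,0],"xyz":[0,0,0],"grip":1}]'
```

```text
t: 7.3
position: [0.4222, 0.3091, 0.142]
ee_rot: [-3.118, -0.385, -0.001]
wrist_force: [1.5, -0.1, 5.1]
grip_width: 0.005
grasp_force: 2.2
t: 7.7
position: [0.4223, 0.3091, 0.1412]
ee_rot: [-3.117, -0.385, -0.002]
wrist_force: [-1.1, -2.1, 11.4]
grip_width: 0.002
grasp_force: 5.4
```

The force jumped to 11 N, so the button has bottomed out. Next I'll lift and go above the brass collar.

```bash
python3 -m crank '[{"rotation":[0,0,0],"xyz":[0,0,1],"grip":1},{"rotation":[0,0,0],"xyz":[0,0,1],"grip":1},{"rotation":[0,0,0],"xyz":[0,0,1],"grip":1},{"rotation":[0,0,0],"xyz":[0.2,-1,1],"grip":1},{"rotation":[0,0,0],"xyz":[0.2,-1,1],"grip":1},{"rotation":[0,0,0],"xyz":[0.2,-1,0],"grip":1},{"rotation":[0,0,0],"xyz":[0.2,-1,0],"grip":1},{"rotation":[0,0,0],"xyz":[0.2,-1,0],"grip":1},{"rotation":[0,0,0],"xyz":[0.2,-1,0],"grip":1},{"rotation":[0,0,0],"xyz":[0.2,-1,0],"grip":1},{"rotation":[0,0,0],"xyz":[0.2,-1,0],"grip":1},{"rotation":[0,0,0],"xyz":[0.2,-1,0],"grip":1},{"rotation":[0,0,0],"xyz":[0.2,-1,0],"grip":1},{"rotation":[0,0,0],"xyz":[0.2,-1,0],"grip":1},{"rotation":[0,0,0],"xyz":[0.1,-0.75,0],"grip":1},{"rotation":[0,0,0],"xyz":[0,0,0],"grip":1},{"rotation":[0,0,0],"xyz":[0,0,0],"grip":1}]'
python3 - <<'E'
from bench import r
i=r.read_camera('wrist')
for n in ['brass_collar_top','steel_collar_top','anvil_top']:
    print(n,[([round(v,3) for v in d['position']],round(d['confidence'],2)) for d in r.tip_of('wrist',n)])
E
```

```text
t: 9.4
position: [0.4677, 0.0742, 0.2388]
ee_rot: [-3.117, -0.384, 0.002]
wrist_force: [0.9, 0.1, 0.5]
grip_width: 0.004
grasp_force: 0.0
brass_collar_top [([0.463, 0.072, 0.044], 0.88)]
steel_collar_top [([0.481, -0.014, 0.045], 0.95)]
anvil_top []
```

Down 0.093 m, hold about 2.6 s, then up.

```bash
python3 -m crank '[{"rotation":[0,0,0],"xyz":[-0.05,0,-1],"grip":1},{"rotation":[0,0,0],"xyz":[0,0,-1],"grip":1},{"rotation":[0,0,0],"xyz":[0,0,-1],"grip":1},{"rotation":[0,0,0],"xyz":[0,0,-1],"grip":1},{"rotation":[0,0,0],"xyz":[0,0,-0.5],"grip":1},{"rotation":[0,0,0],"xyz":[0,0,-0.2],"grip":1},{"rotation":[0,0,0],"xyz":[0,0,0],"grip":1},{"rotation":[0,0,0],"xyz":[0,0,0],"grip":1}]'
python3 -m crank '[{"rotation":[0,0,0],"xyz":[0,0,0],"grip":1},{"rotation":[0,0,0],"xyz":[0,0,0],"grip":1},{"rotation":[0,0,0],"xyz":[0,0,0],"grip":1},{"rotation":[0,0,0],"xyz":[0,0,0],"grip":1},{"rotation":[0,0,0],"xyz":[0,0,0],"grip":1},{"rotation":[0,0,0],"xyz":[0,0,0],"grip":1},{"rotation":[0,0,0],"xyz":[0,0,0],"grip":1},{"rotation":[0,0,0],"xyz":[0,0,0],"grip":1},{"rotation":[0,0,0],"xyz":[0,0,0],"grip":1},{"rotation":[0,0,0],"xyz":[0,0,0],"grip":1},{"rotation":[0,0,0],"xyz":[0,0,0],"grip":1},{"rotation":[0,0,0],"xyz":[0,0,0],"grip":1},{"rotation":[0,0,0],"xyz":[0,0,0],"grip":1},{"rotation":[0,0,0],"xyz":[0,0,0],"grip":1},{"rotation":[0,0,0],"xyz":[0,0,0],"grip":1},{"rotation":[0,0,0],"xyz":[0,0,0],"grip":1},{"rotation":[0,0,0],"xyz":[0,0,0],"grip":1},{"rotation":[0,0,0],"xyz":[0,0,0],"grip":1},{"rotation":[0,0,0],"xyz":[0,0,0],"grip":1},{"rotation":[0,0,0],"xyz":[0,0,0],"grip":1}]'
python3 - <<'E'
from bench import r
import cv2,numpy as np
i=r.read_camera('scene');cv2.imwrite('pics/s2.png',cv2.resize(i['img'][120:300,120:380,::-1],None,fx=3,fy=3))
E
```

```text
t: 10.4
position: [0.4674, 0.0742, 0.1467]
ee_rot: [3.118, 0.385, 0.002]
wrist_force: [0.1, -0.2, 0.4]
grip_width: 0.006
grasp_force: 0.0
t: 12.4
position: [0.467, 0.074, 0.1456]
ee_rot: [-3.118, -0.385, 0.0]
wrist_force: [0.0, 0.5, -0.4]
grip_width: 0.003
grasp_force: 0.0
```

View pics/s2.png

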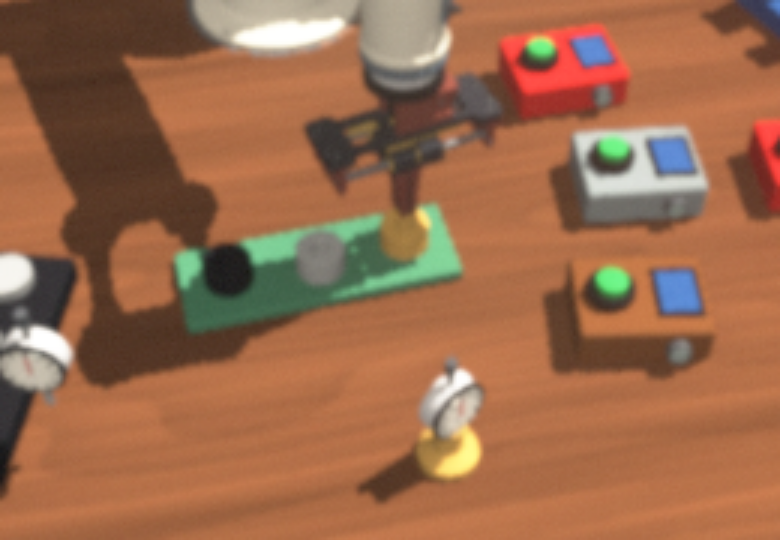

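The picture shows the fingertips at (403,205) right above the brass collar, and the button up at (612,152). I've held for over 2 s, so I'll lift straight up and go across high to the anvil at (0.457, -0.320).

```bash
python3 -m crank '[{"rotation":[0,0,0],"xyz":[0,0,0],"grip":1},{"rotation":[0,0,0],"xyz":[0,0,1],"grip":1},{"rotation":[0,0,0],"xyz":[0,0,1],"grip":1},{"rotation":[0,0,0],"xyz":[0,0,1],"grip":1},{"rotation":[0,0,0],"xyz":[0,0,1],"grip":1},{"rotation":[0,0,0],"xyz":[0,0,1],"grip":1},{"rotation":[0,0,0],"xyz":[0,0,1],"grip":1},{"rotation":[0,0,0],"xyz":[0,0,1],"grip":1},{"rotation":[0,0,0],"xyz":[0,0,0],"grip":1}]'
python3 -m crank '[{"rotation":[0,0,0],"xyz":[-0.5,-1,0],"grip":1},{"rotation":[0,0,0],"xyz":[0,-1,0],"grip":1},{"rotation":[0,0,0],"xyz":[0,-1,0],"grip":1},{"rotation":[0,0,0],"xyz":[0,-1,0],"grip":1},{"rotation":[0,0,0],"xyz":[0,-1,0],"grip":1},{"rotation":[0,0,0],"xyz":[0,-1,0],"grip":1},{"rotation":[0,0,0],"xyz":[0,-1,0],"grip":1},{"rotation":[0,0,0],"xyz":[0,-1,0],"grip":1},{"rotation":[0,0,0],"xyz":[0,-1,0],"grip":1},{"rotation":[0,0,0],"xyz":[0,-1,0],"grip":1},{"rotation":[0,0,0],"xyz":[0,-1,0],"grip":1},{"rotation":[0,0,0],"xyz":[0,-1,0],"grip":1},{"rotation":[0,0,0],"xyz":[0,-1,0],"grip":1},{"rotation":[0,0,0],"xyz":[0,-1,0],"grip":1},{"rotation":[0,0,0],"xyz":[0,-1,0],"grip":1},{"rotation":[0,0,0],"xyz":[0,-1,0],"grip":1},{"rotation":[0,0,0],"xyz":[0,-1,0],"grip":1},{"rotation":[0,0,0],"xyz":[0,-1,0],"grip":1},{"rotation":[0,0,0],"xyz":[0,-1,0],"grip":1},{"rotation":[0,0,0],"xyz":[0,-0.7,0],"grip":1}]'
python3 -m crank '[{"rotation":[0,0,0],"xyz":[0,0,0],"grip":1},{"rotation":[0,0,0],"xyz":[0,0,0],"grip":1}]'
python3 - <<'E'
from bench import r
import cv2
i=r.read_camera('wrist');cv2.imwrite('pics/w3.png',i['img'][:,:,::-1])
for n in ['anvil_top','stand']:
    print(n,[([round(v,3) for v in d['position']],round(d['confidence'],2)) for d in r.tip_of('wrist',n)])
E
```

```text
t: 13.35
position: [0.4677, 0.0741, 0.2888]
ee_rot: [3.118, 0.385, 0.008]
wrist_force: [0.3, 0.2, -0.7]
grip_width: 0.003
grasp_force: 0.0
t: 15.35
position: [0.4568, -0.3213, 0.2845]
ee_rot: [-3.117, -0.384, 0.002]
wrist_force: [-0.4, -1.5, 0.9]
grip_width: 0.006
grasp_force: 0.0
t: 15.55
position: [0.457, -0.3199, 0.2853]
ee_rot: [-3.117, -0.384, 0.0]
wrist_force: [-0.5, -0.5, -0.4]
grip_width: 0.004
grasp_force: 0.0
anvil_top [([0.458, -0.321, 0.041], 0.68)]
stand [([0.457, -0.319, -0.001], 0.94)]
```

View pics/w3.png

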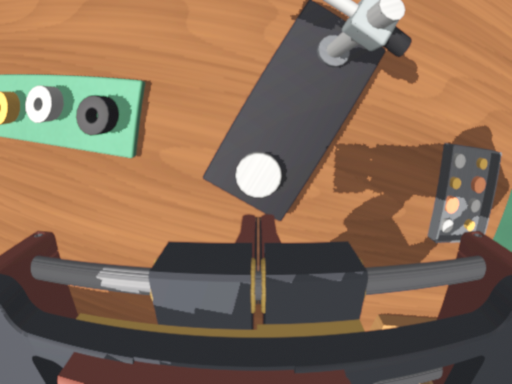

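The anvil is at (258,175), ahead of the fingertips, and the network's position agrees with mine. Before going down I'll check how far the camera mount sticks out towards the column.

Run:
```python
from bench import r
import numpy as np
i=r.read_camera('wrist');R,t=np.array(i['R']),np.array(i['t']);print(-R.T@t-np.array(r.state()['position']))
```

```text
[0.06815889 0.0168154  0.08219734]
```

The camera sits only 70 mm out and 82 mm above the TCP, so it clears the column at 165 mm. I'll go down 0.14 m, hold, then raise.

```bash
python3 -m crank '[{"rotation":[0,0,0],"xyz":[0,0,-1],"grip":1},{"rotation":[0,0,0],"xyz":[0,0,-1],"grip":1},{"rotation":[0,0,0],"xyz":[0,0,-1],"grip":1},{"rotation":[0,0,0],"xyz":[0,0,-1],"grip":1},{"rotation":[0,0,0],"xyz":[0,0,-1],"grip":1},{"rotation":[0,0,0],"xyz":[0,0,-1],"grip":1},{"rotation":[0,0,0],"xyz":[0,0,-0.6],"grip":1},{"rotation":[0,0,0],"xyz":[0,0,-0.3],"grip":1},{"rotation":[0,0,0],"xyz":[0,0,0],"grip":1},{"rotation":[0,0,0],"xyz":[0,0,0],"grip":1},{"rotation":[0,0,0],"xyz":[0,0,0],"grip":1},{"rotation":[0,0,0],"xyz":[0,0,0],"grip":1}]'
python3 -m crank '[{"rotation":[0,0,0],"xyz":[0,0,0],"grip":1},{"rotation":[0,0,0],"xyz":[0,0,0],"grip":1},{"rotation":[0,0,0],"xyz":[0,0,0],"grip":1},{"rotation":[0,0,0],"xyz":[0,0,0],"grip":1},{"rotation":[0,0,0],"xyz":[0,0,0],"grip":1},{"rotation":[0,0,0],"xyz":[0,0,0],"grip":1},{"rotation":[0,0,0],"xyz":[0,0,0],"grip":1},{"rotation":[0,0,0],"xyz":[0,0,0],"grip":1},{"rotation":[0,0,0],"xyz":[0,0,0],"grip":1},{"rotation":[0,0,0],"xyz":[0,0,0],"grip":1},{"rotation":[0,0,0],"xyz":[0,0,0],"grip":1},{"rotation":[0,0,0],"xyz":[0,0,0],"grip":1},{"rotation":[0,0,0],"xyz":[0,0,0],"grip":1},{"rotation":[0,0,0],"xyz":[0,0,0],"grip":1},{"rotation":[0,0,0],"xyz":[0,0,0],"grip":1},{"rotation":[0,0,0],"xyz":[0,0,0],"grip":1},{"rotation":[0,0,0],"xyz":[0,0,0],"grip":1},{"rotation":[0,0,0],"xyz":[0,0,0],"grip":1},{"rotation":[0,0,0],"xyz":[0,0,0],"grip":1},{"rotation":[0,0,0],"xyz":[0,0,0],"grip":1}]'
python3 - <<'E'
from bench import r
import cv2
i=r.read_camera('scene');cv2.imwrite('pics/s4.png',cv2.resize(i['img'][120:300,50:310,::-1],None,fx=3,fy=3))
E
```

```text
t: 16.95
position: [0.4573, -0.3202, 0.1487]
ee_rot: [3.117, 0.385, 0.002]
wrist_force: [-1.5, -0.5, 0.2]
grip_width: 0.006
grasp_force: 0.0
t: 18.95
position: [0.457, -0.32, 0.1476]
ee_rot: [-3.118, -0.385, -0.0]
wrist_force: [-0.1, -0.5, 0.2]
grip_width: 0.007
grasp_force: 0.0
```

View pics/s4.png

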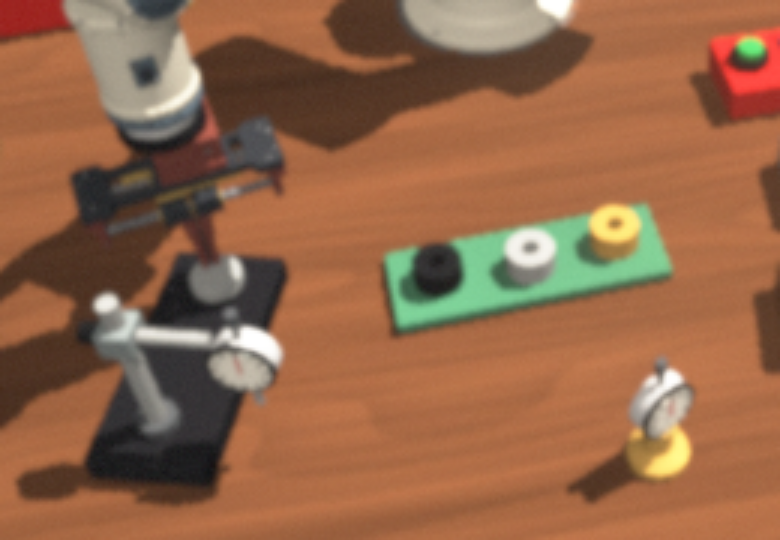

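The fingertips at (205,255) stand just above the anvil at (215,278), and nothing on the bench has moved. Now I'll raise the hand and hand the job in.

```bash
python3 -m crank '[{"rotation":[0,0,0],"xyz":[0,0,0],"grip":1},{"rotation":[0,0,0],"xyz":[0,0,1],"grip":1},{"rotation":[0,0,0],"xyz":[0,0,1],"grip":1},{"rotation":[0,0,0],"xyz":[0,0,1],"grip":1},{"rotation":[0,0,0],"xyz":[0,0,1],"grip":1},{"rotation":[0,0,0],"xyz":[0,0,1],"grip":1},{"rotation":[0,0,0],"xyz":[0,0,1],"grip":1},{"rotation":[0,0,0],"xyz":[0,0,1],"grip":1},{"rotation":[0,0,0],"xyz":[0,0,0.5],"grip":1},{"rotation":[0,0,0],"xyz":[0,0,0],"grip":1},{"rotation":[0,0,0],"xyz":[0,0,0],"grip":1},{"rotation":[0,0,0],"xyz":[0,0,0],"grip":1}]' && python3 -c "
from bench import r;print(r.close_job())"
```

```text
t: 20.2
position: [0.4568, -0.3198, 0.296]
ee_rot: [-3.116, -0.385, 0.003]
wrist_force: [-0.5, 0.7, -0.2]
grip_width: 0.008
grasp_force: 0.0
the job is handed in; nothing more can be done
None
```

The job is handed in after 20 s with no verdict returned: I pressed the green button fully and released it, held the fingertips about 2 cm above the brass collar and then the anvil for over two seconds each, and left the hand about 19 cm above the anvil with nothing seen touched or moved.

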